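# Wedge the rocking glass grinder steady

### The job

The glass grinder rocks because its far right foot is too short: push the loose wooden wedge, thin end first, along the bench under that foot until the grinder stands level and no longer rocks, without shoving the grinder out of place. Then press down firmly (about 10 N) with the fingertips on the top of the grinder above that foot to prove it steady, and finish while still pressing there. Do not lift anything, and leave the other things alone.

Things in the scene. Friction and masses are not known exactly. Their poses are not given: they have to be found in the camera images.
- grinder: bench grinder for glass: a box 210 mm (its x) by 180 mm (its y), about 3 kg, loose on four rubber feet 24 mm across at x +-85, y +-70 mm. Flat top 95 mm, underside 25 mm above the bench. Origin: centre of its footprint at bench height; z up; at yaw 0 +x points away from the robot, +y to the robot's left. On top: spindle 28 mm high at x -25, y 20; clear guard 45 mm high along the +y edge
- short_foot (a point): point on the bench (fixed to the grinder) below the centre of the short foot, at grinder x +85, y -70: far from the robot, on its right. The foot hangs 4.5 to 8.5 mm above the bench, differently each run. Unloaded, the grinder stands level on the other three; a fingertip pressing this corner down with 4 to 10 N rocks it by 2.5 to 4.5 degrees over the two neighbouring feet
- corner (a point): the point on the grinder's flat top (95 mm up) straight above the short foot, where to press; the top goes on about 20 mm beyond it to both edges
- wedge: plain wooden wedge, 140 x 45 mm, 2 mm thick at the tip rising evenly to 21 mm at the butt, 90 g, flat on the bench outside the short foot, tip roughly towards it. Origin: centre of its underside; +x to its tip, z up. It slides at about 1 N or less; when its slope meets the foot the push rises to several N, and pushing on only shoves the grinder along. The slope rises 1 mm per 7 mm
- wedge_tip (a point): middle of the wedge's thin edge, at bench height
- wedge_butt (a point): middle of the lower edge of the wedge's thick end face (45 mm wide, 21 mm high), the face to push
- offcut: flat wood offcut, 150 x 30 x 12 mm, same wood as the wedge but of even thickness; not to be used; a bystander, origin at the centre of its underside
- spool: metal spool, 52 mm across, 34 mm high; a bystander, origin at the centre of its underside
- brush_tin: tin can with brushes, 74 mm across, 105 mm high (180 mm with the brushes); a bystander, origin at the centre of its underside
- pin_dish: white ceramic dish, 110 mm across, 18 mm high; a bystander, origin at the centre of its underside
- star: flat six-pointed glass star, 124 mm across, 5 mm thick; a bystander, origin at the centre of its underside
- glass_cut: flat irregular glass piece, about 105 x 65 mm, 5 mm thick; a bystander, origin at the centre of its underside
- pin_case: plastic case, 90 x 60 x 28 mm; a bystander, origin at the centre of its underside
- screwdriver: screwdriver, 190 mm long, lying flat; a bystander, origin at the centre of its underside
Not all that is in view belongs to the job. Leave any green or orange look-alike of the wedge alone.

How it is judged (in metres and radians):
On the way:
1. the wedge is pushed in so far that the middle of the short foot is over it (x of short_foot in the frame of wedge between -0.02 and 0.067 m and y of short_foot in the frame of wedge between -0.022 and 0.022 m), for 0.1 s.
At the end, for the whole second after the job is handed in: Fingertips press the grinder top with over 4 N within 50 mm of the point above the short foot; the wedge lies flat under that foot (its centre within 22 mm of the midline, 3 mm or more from the tip) and bears over 2 N; the grinder is level within 0.013 rad; both are at rest (all of step 1 and angle between grinder's own z axis and vertical below 0.013 rad and angle between wedge's own z axis and vertical below 0.06 rad and contact force between the fingers and grinder above 4 N and contact force between wedge and grinder above 2 N and horizontal distance between the grasp point and corner below 0.05 m and z of the grasp point in the frame of grinder above 0.09 m and linear speed of each of grinder, wedge below 0.02 m/s); the arm keeps its last pose, push and grip.
It fails at once if the wedge is lifted off the bench (height (world z) of wedge above 0.01 m).
It fails at once if the grinder is lifted or tipped up (height (world z) of grinder above 0.012 m or angle between grinder's own z axis and vertical above 0.14 rad).
It fails at once if the grinder is shoved more than 15 mm out of place (distance of grinder from where it was at the start of the episode above 0.015 m).
It fails at once if another thing on the bench is moved more than 25 mm (distance of any of offcut, spool, brush_tin, pin_dish, star, glass_cut, pin_case, screwdriver from where it was at the start of the episode above 0.025 m).
It also fails if it takes over 51 s, if anything falls off the work surface, if the arm or the gripper's body presses on something with over 40 N, if the wrist force passes 120 N, or if a joint passes its speed limit or range.

### The arm

A 7-joint arm with a two-finger parallel gripper is mounted at the origin on the work surface. World frame = base frame: x ahead of the robot, y to its left, z up, the work surface at z = 0. Lengths are in mm, angles in rad, forces in N, time in s.
With the tool pointing down it reaches from about 400 to 850 mm from the base axis. Payload 4.5 kg.
Tool frame: the origin (TCP) lies at the very end of the fingers, on their centre line; the grasp point (between the pads) lies 19 mm behind it; z points along the fingers, y is the line along which they close (so a half turn about z gives the same grasp; the last joint's range is limited). The gripper opens to 85 mm and grips with 20 to 120 N. Pads are 22 mm wide; open, the fingers measure 114 mm over their backs; the gripper's body (76 mm by 85 mm) begins 54 mm behind the grasp point. The pads swing forward as they close: fully open they stand 13 mm farther back than shut.
Start: joints at [-1.115, 0.689, -0.195, 1.565, 0.157, 0.902, -0.215], TCP at [255.861, 570.254, 231.317] pointing down, gripper open.
Joint ranges: [-3.01, 3.01], [-0.46, 2.08], [-1.47, 1.51], [0.13, 2.56], [-1, 4.14], [0.04, 2.09], [-2.66, 2.66]. Speed limits (rad/s): [2.57, 2.57, 3.14, 3.14, 3.14, 3.14, 3.14].

### API

Orientations are given as a 3x3 rotation matrix whose columns are the frame's x, y, z axes.
In Python, from workcell import readout, optics, job gives the robot as it stands. The module is installed in compiled form; this text tells all that it offers.
- The arm moves only by the tool servo_tool, never from a script. Its argument "series" is a list of rows, each an object with "turn": the turn, a rotation vector about the world's x, y, z as a fraction of full scale, a list of three; "linear": the shift along the world's x, y, z as a fraction of full scale, a list of three; "grip": the finger opening in mm, from 0 to 85.4. A call has 1 to 8 rows; each row is the pose to reach, as a shift and turn from the pose commanded when the call began; what a row does not reach only later rows make up. Full scale, the value 1, is 0.25 m for a shift and pi/2 rad for a turn. A row lasts 1/8 s, in which the tool goes at most 62.5 mm and 10.7 degrees, less where a joint would pass 70% of its speed; a pose out of reach is approached as far as the arm can. A call with a number of a shift or a turn outside -1 to 1 is refused whole. A call with a gripper value outside its range is refused whole. The fingers move at their own pace and stop on an object; "grip_force" is the grip in N (left out, the last holds). Time passes only in rows, so rows that repeat a pose let the fingers close. It gives the time, the measured TCP pose, the force, the opening and the grip force at its end, in the units of the state.
- readout.get_obs(): the state, without advancing time (a new reading comes with each control period).
- optics.get_image(name): name is "scene" or "top"; returns the picture (384x512x3 uint8, red, green, blue); there is no depth.
- optics.camera_model(name): a dict with "fx", "fy", "cx", "cy" (pixels), "k1" (the pictures are not rectified: a ray, as slopes to the right and down, at radius r is drawn at 1 + k1 r^2 times it, then the intrinsics apply), "world_to_cam" (4x4, takes a point from world to camera coordinates). Camera axes: x right, y up, looking along -z (the intrinsics and any distortion apply to the point x, -y, -z); pixel columns grow to the right and rows downward; lengths in mm; the calibration is good to about 2 mm. A picture is of the moment at which its call begins. camera_model takes no time and is no camera call.
- job.close_job(): hands the job in; it is judged then, once.
The state is a dict: "t": time; "joints": joint angles; "joint_velocities": joint speeds; "effort": joint torques, N m; "eef_pos": TCP position; "orientation": TCP orientation; "ft_force": force on the tool from outside, world axes, zero at the start; "ft_torque": the same for the moment, N m; "width": finger opening in mm; "grasp_force": force on a finger pad.
Only numpy, scipy, OpenCV 4.12 (cv2) and the standard library are available. Lean on these libraries where they do the work, as an engineer would, in place of code of your own. Each camera call takes 0.05 s, during which the arm holds its last target. There are 200 camera calls.

## Working session

There is one attempt and no reset: what is moved stays moved. The work goes in short steps, Python scripts to look and compute and a tool call to move; the robot and the scene stay as the last step left them, time stands still between calls to the robot, and variables do not carry over. Pictures are saved under pics/ and viewed, at most 10 in all, crops included, and the job is handed in when it is done.

Besides the shell and the picture viewer there is one more tool, called after "Emit:" as name(argument=value, ...), one argument or row to a line, values as JSON. servo_tool: Moves the arm, as the interface text tells. Its arguments: {"type":"object","properties":{"series":{"type":"array","items":{"type":"object","properties":{"turn":{"type":"array","items":{"type":"number"}},"linear":{"type":"array","items":{"type":"number"}},"grip":{"type":"number"}}}},"grip_force":{"type":"number"}},"required":["series"]}

```bash
mkdir -p pics; cat > h.py <<'E'
import numpy as np, cv2
from workcell import readout, optics, job
def ray(cam,u,v):
    m=optics.camera_model(cam); d=np.array([(u-m['cx'])/m['fx'],(v-m['cy'])/m['fy']])
    s=d.copy()
    for _ in range(20): s=d/(1+m['k1']*(s@s))
    W=np.array(m['world_to_cam']);R=W[:3,:3];t=W[:3,3]
    return -R.T@t, R.T@np.array([s[0],-s[1],-1])
def pt(cam,u,v,z=0):
    o,d=ray(cam,u,v); return (o+d*(z-o[2])/d[2]).round(1)
def px(cam,p):
    m=optics.camera_model(cam);W=np.array(m['world_to_cam']);c=W[:3,:3]@np.array(p)+W[:3,3]
    s=np.array([c[0],-c[1]])/-c[2]; s=s*(1+m['k1']*(s@s))
    return np.array([m['fx']*s[0]+m['cx'],m['fy']*s[1]+m['cy']]).round(1)
def snap(cam,name,crop=None,scale=1.5):
    im=optics.get_image(cam)[:,:,::-1]
    if crop: x0,y0,x1,y1=crop; im=im[y0:y1,x0:x1]
    cv2.imwrite('pics/'+name,cv2.resize(im,None,fx=scale,fy=scale,interpolation=cv2.INTER_CUBIC))
E
python3 -c "
from h import *
a=optics.get_image('scene');b=optics.get_image('top')
cv2.imwrite('pics/a.png',cv2.resize(a[:,:,::-1],None,fx=1.5,fy=1.5));cv2.imwrite('pics/b.png',cv2.resize(b[:,:,::-1],None,fx=1.5,fy=1.5))
o=readout.get_obs();print(o['eef_pos'],o['orientation'],o['width'],o['ft_force'])"
```

```text
[255.67705708 569.68162095 230.5664733 ] [[-9.12395583e-01  4.09309157e-01 -5.61271341e-04]
 [ 4.09309524e-01  9.12394288e-01 -1.54152360e-03]
 [-1.18858960e-04 -1.63621303e-03 -9.99998654e-01]] 85.30850853034686 [-0.36451504 -0.36284995  1.57344946]
```

View pics/a.png

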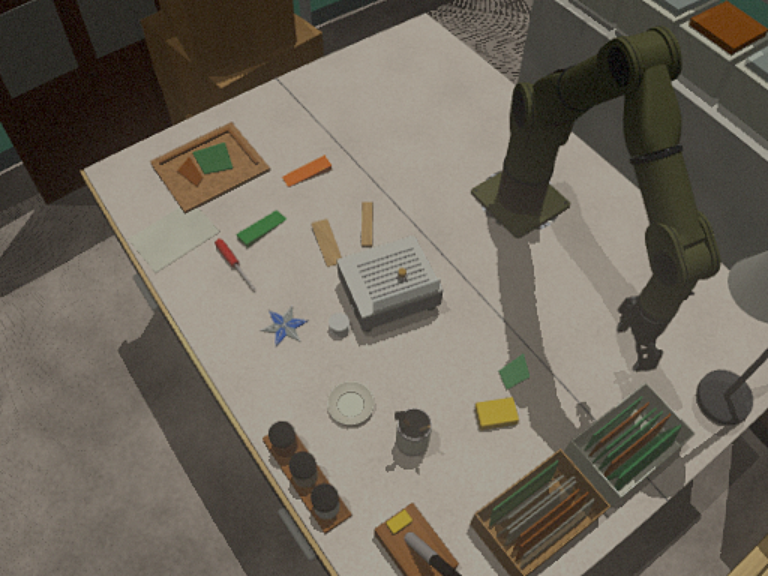

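View pics/b.png

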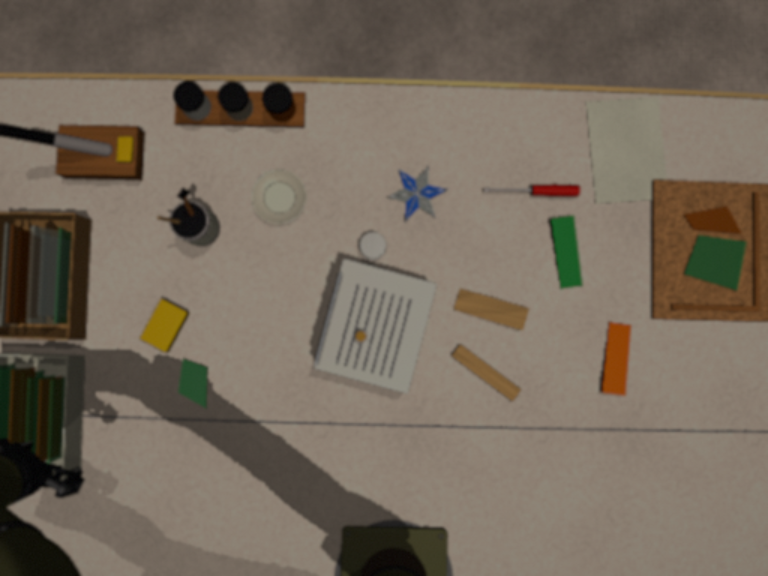

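The top view shows the grinder at about (375,325) of the 1.5x picture, with its far right corner at (435,281). There are two plain wooden pieces: (490,309), wide, which fits the wedge at 140x45, and (486,372), narrow, which fits the offcut at 150x30. The green (566,251) and orange (616,358) pieces are look-alikes. One crop to confirm.

```bash
python3 -c "
from h import *
a=optics.get_image('top')[160:280,200:360,::-1];b=optics.get_image('scene')[125:225,190:310,::-1]
a=cv2.resize(a,(800,600),interpolation=cv2.INTER_CUBIC);cv2.imwrite('pics/c.png',a)
cv2.imwrite('pics/d.png',cv2.resize(b,(720,600),interpolation=cv2.INTER_CUBIC))
print(optics.camera_model('top'))"
```

```text
{'fx': 495.9266375237229, 'fy': 495.9266375237229, 'cx': 256.8275825269682, 'cy': 193.8132580956754, 'k1': -0.0759945364987378, 'world_to_cam': array([[ 2.59029787e-02, -9.99621927e-01,  9.22167146e-03,
         1.34541186e+01],
       [ 9.98132461e-01,  2.63726940e-02,  5.51005597e-02,
        -5.59423323e+02],
       [-5.53229279e-02,  7.77718100e-03,  9.98438225e-01,
        -1.43356226e+03],
       [ 0.00000000e+00,  0.00000000e+00,  0.00000000e+00,
         1.00000000e+00]])}
```

View pics/c.png

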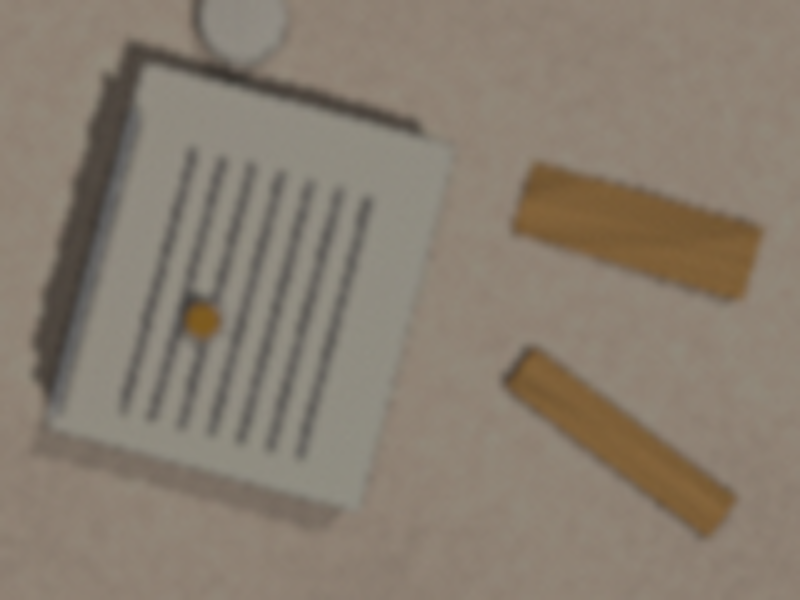

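View pics/d.png

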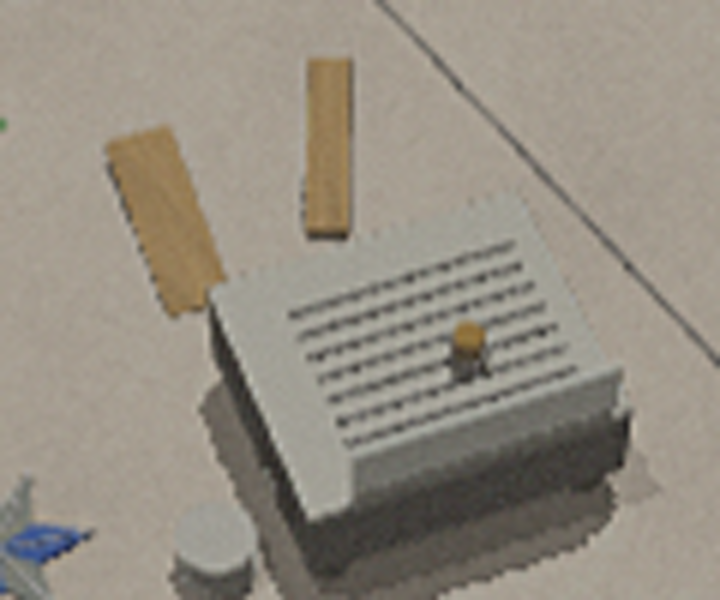

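The crop confirms the wedge: wide plain wood, with its tip edge at crop (535,165)-(513,232) and its butt at (763,228)-(741,300). The narrow piece below it shows an end face of even thickness, so it is the offcut. The grinder top corners are at (140,62), (455,140), (362,508) and (50,430).

```bash
python3 -c "
from h import *
f=lambda u,v,z: pt('top',u/5+200-.4,v/5+160-.4,z)
t=[f(535,165,2),f(513,232,2)];b=[f(763,228,21),f(741,300,21)]
print('tip',t,'butt',b)
T=sum(t)/2;B=sum(b)/2;d=T-B;print(T,B,np.hypot(*d[:2]),'yaw',np.arctan2(d[1],d[0]))
g=[f(140,62,95),f(455,140,95),f(362,508,95),f(50,430,95)];print(g)
G=sum(g)/4; ex=g[0]+g[1]-g[2]-g[3]; ey=g[0]+g[3]-g[1]-g[2]; print('G',G,np.hypot(*ex[:2])/2,np.hypot(*ey[:2])/2)
y1=np.arctan2(ex[1],ex[0]);y2=np.arctan2(-ey[0],ey[1]);print(y1,y2)
y=(y1+y2)/2;R=np.array([[np.cos(y),-np.sin(y)],[np.sin(y),np.cos(y)]])
sf=G[:2]+R@[85,-70];print('short foot',sf)
u=d[:2]/np.hypot(*d[:2]);r=sf-T[:2];print('along',r@u,'lat',u[0]*r[1]-u[1]*r[0])
print('offcut',[f(*q) for q in [(503,380,12),(535,347,12),(735,497,12),(708,537,12)]])
"
```

```text
tip [array([ 567.1, -118.9,    2. ]), array([ 527.2, -106.7,    2. ])] butt [array([ 532.6, -251.1,   21. ]), array([ 490.3, -238.9,   21. ])]
[ 547.15 -112.8     2.  ] [ 511.45 -245.     21.  ] 136.93549576351634 yaw 1.3070421908499883
[array([612.8, 111.1,  95. ]), array([574.1, -64.2,  95. ]), array([370.4, -17.7,  95. ]), array([408.6, 154.7,  95. ])]
G [491.475  45.975  95.   ] 208.86623709924976 178.05118646052316
-0.21739664889472493 -0.21766379863850993
short foot [559.3645335  -40.71993204]
along 72.77180963701696 lat 6.999624840457651
offcut [array([ 440.2, -101.7,   12. ]), array([ 459.9, -120.1,   12. ]), array([ 375.2, -239.2,   12. ]), array([ 351.6, -223.8,   12. ])]
```

Emit:
servo_tool(
  series=[
    {"linear": [0.5,-0.85,0],"turn": [0,0,-0.22],"grip": 20},
    {"linear": [0.5,-0.85,0],"turn": [0,0,-0.22],"grip": 20},
    {"linear": [0.5,-0.85,0],"turn": [0,0,-0.22],"grip": 20},
    {"linear": [0.5,-0.85,0],"turn": [0,0,-0.22],"grip": 20},
    {"linear": [0.8,-1,0],"turn": [0,0,-0.44],"grip": 20},
    {"linear": [0.8,-1,0],"turn": [0,0,-0.44],"grip": 20},
    {"linear": [0.8,-1,0],"turn": [0,0,-0.44],"grip": 20},
  ],
)

```text
t: 1.08
eef_pos: [457.4, 318.8, 231.1]
orientation: [[-0.44, 0.898, 0.001], [0.898, 0.44, -0.001], [-0.001, 0.0, -1.0]]
ft_force: [-0.3, 0.3, 0.1]
width: 20.0
grasp_force: 0.0
```

Emit:
servo_tool(
  series=[
    {"linear": [0.1,-1,0],"turn": [0,0,-0.22],"grip": 20},
    {"linear": [0.1,-1,0],"turn": [0,0,-0.22],"grip": 20},
    {"linear": [0.1,-1,0],"turn": [0,0,-0.44],"grip": 20},
    {"linear": [0.1,-1,0],"turn": [0,0,-0.44],"grip": 20},
    {"linear": [0.1,-1,0],"turn": [0,0,-0.44],"grip": 20},
    {"linear": [0.1,-1,0],"turn": [0,0,-0.44],"grip": 20},
  ],
)

```text
t: 1.82
eef_pos: [480.1, 72.2, 231.3]
orientation: [[0.227, 0.974, -0.001], [0.974, -0.227, 0.001], [0.001, -0.001, -1.0]]
ft_force: [0.1, 0.0, 1.0]
width: 20.3
grasp_force: 0.0
```

Emit:
servo_tool(
  series=[
    {"linear": [0.1,-1,0],"turn": [0,0,0],"grip": 20},
    {"linear": [0.1,-1,0],"turn": [0,0,0],"grip": 20},
    {"linear": [0.1,-1,0],"turn": [0,0,0],"grip": 20},
    {"linear": [0.1,-1,0],"turn": [0,0,0],"grip": 20},
    {"linear": [0.1,-1,0],"turn": [0,0,0],"grip": 20},
    {"linear": [0.1,-1,0],"turn": [0,0,0],"grip": 20},
  ],
)

```text
t: 2.58
eef_pos: [506.5, -176.9, 231.0]
orientation: [[0.227, 0.974, -0.0], [0.974, -0.227, 0.002], [0.002, -0.001, -1.0]]
ft_force: [1.1, 0.4, -0.3]
width: 19.8
grasp_force: 0.0
```

Emit:
servo_tool(
  series=[
    {"linear": [-0.018,-0.43,0],"turn": [0,0,0],"grip": 20},
    {"linear": [-0.018,-0.43,0],"turn": [0,0,0],"grip": 20},
    {"linear": [-0.018,-0.43,-0.4],"turn": [0,0,0],"grip": 20},
    {"linear": [-0.018,-0.43,-0.4],"turn": [0,0,0],"grip": 20},
    {"linear": [-0.018,-0.43,-0.75],"turn": [0,0,0],"grip": 20},
    {"linear": [-0.018,-0.43,-0.75],"turn": [0,0,0],"grip": 20},
    {"linear": [-0.018,-0.43,-0.885],"turn": [0,0,0],"grip": 20},
    {"linear": [-0.018,-0.43,-0.885],"turn": [0,0,0],"grip": 20},
  ],
)

```text
t: 3.58
eef_pos: [501.2, -282.6, 8.0]
orientation: [[0.226, 0.974, -0.004], [0.974, -0.226, 0.005], [0.004, -0.005, -1.0]]
ft_force: [0.2, 0.6, 0.2]
width: 20.2
grasp_force: 0.0
```

```bash
python3 -c "
from h import *
snap('scene','e.png',(170,110,310,215),5)
o=readout.get_obs();print(o['eef_pos'],o['ft_force'])"
```

```text
[ 502.00512719 -283.94699014    9.62940304] [0.25554455 0.16450768 0.41392166]
```

View pics/e.png

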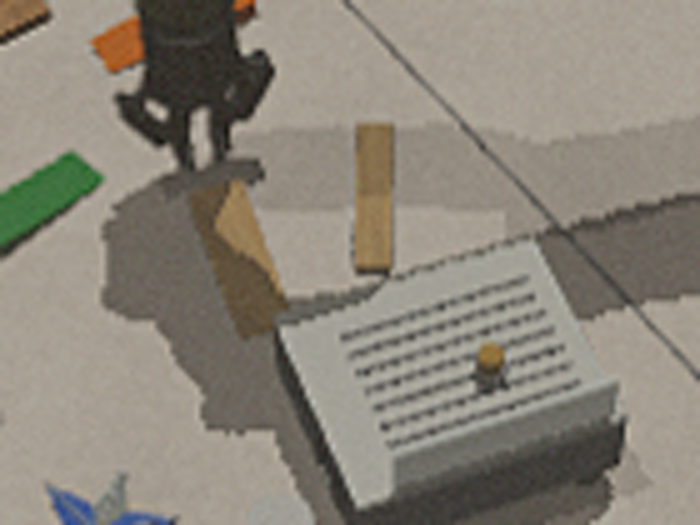

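The picture shows the fingers just behind the wedge's butt (fingers at about (205,160), butt at about (215,185)). Now I push along the line to the foot.

Emit:
servo_tool(
  series=[
    {"linear": [0.009,0.039,0],"turn": [0,0,0],"grip": 20},
    {"linear": [0.018,0.078,0],"turn": [0,0,0],"grip": 20},
    {"linear": [0.027,0.117,0],"turn": [0,0,0],"grip": 20},
    {"linear": [0.0365,0.156,0],"turn": [0,0,0],"grip": 20},
    {"linear": [0.0456,0.195,0],"turn": [0,0,0],"grip": 20},
    {"linear": [0.0547,0.234,0],"turn": [0,0,0],"grip": 20},
    {"linear": [0.0638,0.273,0],"turn": [0,0,0],"grip": 20},
    {"linear": [0.073,0.312,0],"turn": [0,0,0],"grip": 20},
  ],
)

```text
t: 4.62
eef_pos: [519.6, -208.6, 10.0]
orientation: [[0.231, 0.973, -0.0], [0.973, -0.231, -0.0], [-0.0, -0.0, -1.0]]
ft_force: [0.6, -1.5, 0.8]
width: 20.4
grasp_force: 0.5
```

```bash
python3 -c "
from h import *
a=optics.get_image('top')[160:280,200:360,::-1]
cv2.imwrite('pics/f.png',cv2.resize(a,(800,600),interpolation=cv2.INTER_CUBIC))
o=readout.get_obs();print(o['eef_pos'],o['ft_force'])"
```

```text
[ 520.23080914 -206.4605438     9.94225092] [-0.39812814  0.68133801  0.60073098]
```

View pics/f.png

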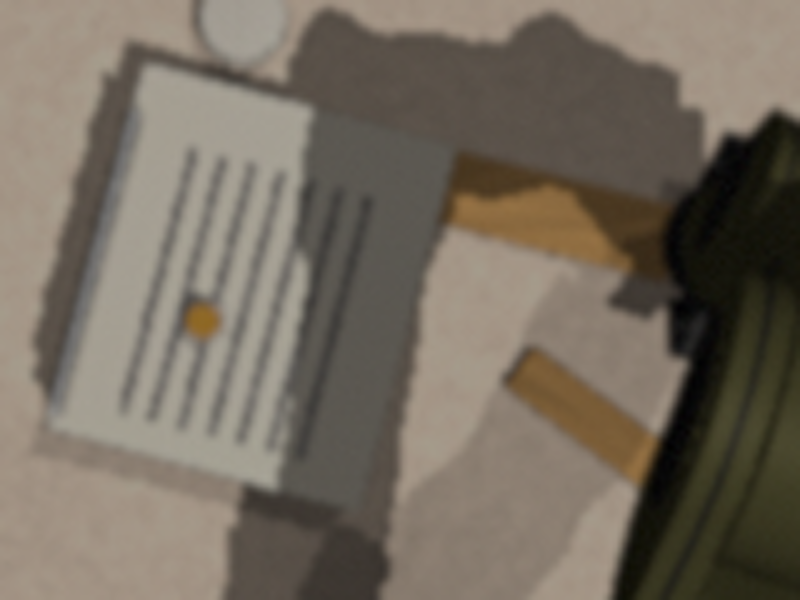

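The wedge is now partly under the grinder's right edge, with its upper side at (460,152)-(680,207) and its lower side at (450,225)-(665,278). The grinder has not moved. I check the lateral alignment.

```bash
python3 -c "
from h import *
f=lambda u,v,z: pt('top',u/5+200-.4,v/5+160-.4,z)
A=(f(460,152,7)+f(450,225,7))/2;B=(f(680,207,20)+f(665,278,20))/2
d=(A-B)[:2];u=d/np.hypot(*d);r=np.array([559.4,-40.7])-B[:2]
print(A,B,'yaw',np.arctan2(d[1],d[0]),'lat',u[0]*r[1]-u[1]*r[0], 'w',np.linalg.norm(f(460,152,7)-f(450,225,7)))
"
```

```text
[551.75 -71.55   7.  ] [ 522.85 -198.35   20.  ] yaw 1.3467062497079128 lat -0.6032599931011049 w 43.377644011633365
```

Emit:
servo_tool(
  series=[
    {"linear": [0.0055,0.0234,0],"turn": [0,0,0],"grip": 20},
    {"linear": [0.011,0.047,0],"turn": [0,0,0],"grip": 20},
    {"linear": [0.0165,0.07,0],"turn": [0,0,0],"grip": 20},
    {"linear": [0.022,0.0935,0],"turn": [0,0,0],"grip": 20},
    {"linear": [0.022,0.0935,0],"turn": [0,0,0],"grip": 20},
  ],
)

```text
t: 5.3
eef_pos: [525.4, -184.9, 10.1]
orientation: [[0.23, 0.973, 0.0], [0.973, -0.23, 0.001], [0.001, 0.0, -1.0]]
ft_force: [0.8, -0.3, 0.1]
width: 19.6
grasp_force: 0.0
```

Emit:
servo_tool(
  series=[
    {"linear": [0.0018,0.0078,0],"turn": [0,0,0],"grip": 20},
    {"linear": [0.0036,0.0156,0],"turn": [0,0,0],"grip": 20},
    {"linear": [0.0036,0.0156,0],"turn": [0,0,0],"grip": 20},
  ],
)

```text
t: 5.68
eef_pos: [526.1, -181.9, 10.1]
orientation: [[0.231, 0.973, 0.0], [0.973, -0.231, 0.0], [0.0, 0.0, -1.0]]
ft_force: [-0.5, -0.7, -0.5]
width: 20.1
grasp_force: 0.0
```

Emit:
servo_tool(
  series=[
    {"linear": [0.0018,0.0078,0],"turn": [0,0,0],"grip": 20},
    {"linear": [0.0036,0.0156,0],"turn": [0,0,0],"grip": 20},
    {"linear": [0.0036,0.0156,0],"turn": [0,0,0],"grip": 20},
  ],
)

```text
t: 6.05
eef_pos: [527.0, -177.7, 10.1]
orientation: [[0.231, 0.973, 0.0], [0.973, -0.231, 0.0], [0.0, 0.0, -1.0]]
ft_force: [-0.1, 0.2, 0.4]
width: 20.0
grasp_force: 0.0
```

Emit:
servo_tool(
  series=[
    {"linear": [0.0018,0.0078,0],"turn": [0,0,0],"grip": 20},
    {"linear": [0.0036,0.0156,0],"turn": [0,0,0],"grip": 20},
  ],
)

```text
t: 6.3
eef_pos: [527.8, -174.1, 10.1]
orientation: [[0.231, 0.973, 0.0], [0.973, -0.231, -0.0], [-0.0, 0.0, -1.0]]
ft_force: [-0.1, -0.7, 0.3]
width: 19.9
grasp_force: 0.4
```

Emit:
servo_tool(
  series=[
    {"linear": [0.0018,0.0078,0],"turn": [0,0,0],"grip": 20},
    {"linear": [0.0036,0.0156,0],"turn": [0,0,0],"grip": 20},
  ],
)

```text
t: 6.55
eef_pos: [528.8, -170.1, 10.1]
orientation: [[0.231, 0.973, 0.0], [0.973, -0.231, -0.0], [-0.0, 0.0, -1.0]]
ft_force: [-1.2, -0.7, 0.9]
width: 20.1
grasp_force: 0.3
```

Emit:
servo_tool(
  series=[
    {"linear": [0.0018,0.0078,0],"turn": [0,0,0],"grip": 20},
    {"linear": [0.0036,0.0156,0],"turn": [0,0,0],"grip": 20},
  ],
)

```text
t: 6.8
eef_pos: [529.6, -166.2, 10.1]
orientation: [[0.231, 0.973, 0.0], [0.973, -0.231, 0.0], [0.0, 0.0, -1.0]]
ft_force: [0.0, -0.4, 0.4]
width: 20.1
grasp_force: 0.3
```

Emit:
servo_tool(
  series=[
    {"linear": [0.0014,0.006,0],"turn": [0,0,0],"grip": 20},
    {"linear": [0.0027,0.0117,0],"turn": [0,0,0],"grip": 20},
  ],
)

```text
t: 7.05
eef_pos: [530.3, -163.4, 10.1]
orientation: [[0.231, 0.973, 0.0], [0.973, -0.231, -0.0], [-0.0, 0.0, -1.0]]
ft_force: [-0.5, -0.6, -0.7]
width: 20.0
grasp_force: 0.3
```

Emit:
servo_tool(
  series=[
    {"linear": [0.0014,0.006,0],"turn": [0,0,0],"grip": 20},
    {"linear": [0.0027,0.0117,0],"turn": [0,0,0],"grip": 20},
  ],
)

```text
t: 7.3
eef_pos: [531.0, -160.4, 10.1]
orientation: [[0.231, 0.973, 0.0], [0.973, -0.231, -0.0], [0.0, 0.0, -1.0]]
ft_force: [-0.3, -0.8, -0.8]
width: 20.1
grasp_force: 0.3
```

Emit:
servo_tool(
  series=[
    {"linear": [0.0014,0.006,0],"turn": [0,0,0],"grip": 20},
    {"linear": [0.0027,0.0117,0],"turn": [0,0,0],"grip": 20},
  ],
)

```text
t: 7.55
eef_pos: [531.6, -157.7, 10.1]
orientation: [[0.231, 0.973, 0.0], [0.973, -0.231, -0.0], [-0.0, 0.0, -1.0]]
ft_force: [-0.5, -1.8, 0.2]
width: 19.9
grasp_force: 1.0
```

Emit:
servo_tool(
  series=[
    {"linear": [0.0009,0.004,0],"turn": [0,0,0],"grip": 20},
    {"linear": [0.0018,0.0078,0],"turn": [0,0,0],"grip": 20},
  ],
)

```text
t: 7.8
eef_pos: [531.8, -156.8, 10.1]
orientation: [[0.232, 0.973, -0.0], [0.973, -0.232, -0.001], [-0.001, 0.0, -1.0]]
ft_force: [-0.9, -4.0, -0.6]
width: 20.2
grasp_force: 2.3
```

Emit:
servo_tool(
  series=[
    {"linear": [0.0009,0.004,0],"turn": [0,0,0],"grip": 20},
    {"linear": [0.0018,0.0078,0],"turn": [0,0,0],"grip": 20},
  ],
)

```text
t: 8.05
eef_pos: [531.9, -156.1, 10.1]
orientation: [[0.233, 0.972, -0.0], [0.972, -0.233, -0.003], [-0.003, 0.0, -1.0]]
ft_force: [-1.7, -7.0, -0.4]
width: 20.3
grasp_force: 3.8
```

Emit:
servo_tool(
  series=[
    {"linear": [-0.018,-0.08,0],"turn": [0,0,0],"grip": 20},
    {"linear": [-0.036,-0.156,0],"turn": [0,0,0],"grip": 20},
    {"linear": [-0.036,-0.156,0.25],"turn": [0,0,0],"grip": 20},
    {"linear": [-0.036,-0.156,0.5],"turn": [0,0,0],"grip": 10},
    {"linear": [-0.036,-0.156,0.7],"turn": [0,0,0],"grip": 0},
    {"linear": [-0.036,-0.156,0.7],"turn": [0,0,0],"grip": 0},
  ],
)

```text
t: 8.8
eef_pos: [526.1, -193.7, 189.0]
orientation: [[0.231, 0.973, 0.008], [0.973, -0.231, -0.002], [0.0, 0.009, -1.0]]
ft_force: [0.3, -0.0, -0.1]
width: -0.3
grasp_force: 0.0
```

```bash
python3 -c "
from h import *
a=optics.get_image('top')[160:280,200:360,::-1]
cv2.imwrite('pics/g.png',cv2.resize(a,(800,600),interpolation=cv2.INTER_CUBIC))
o=readout.get_obs();print(o['eef_pos'],o['ft_force'])"
```

```text
[ 524.4991607  -192.9260637   186.71884315] [-0.14500818  0.85276554 -0.17621844]
```

View pics/g.png

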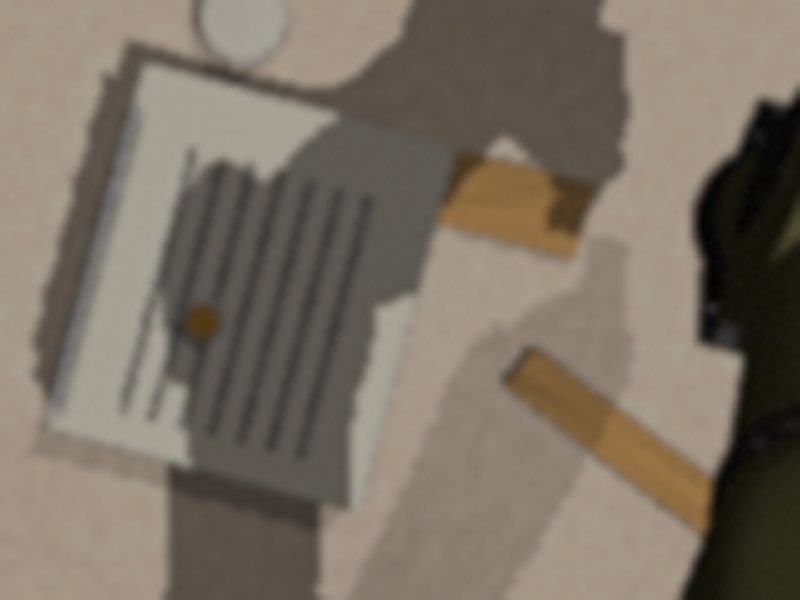

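The wedge sits snugly under the far right foot with its butt at (592,185)-(573,258), and the grinder is unmoved. Next I move above the corner.

Emit:
servo_tool(
  series=[
    {"linear": [0.138,0.608,0],"turn": [0,0,0],"grip": 0},
    {"linear": [0.138,0.608,0],"turn": [0,0,0],"grip": 0},
    {"linear": [0.138,0.608,0],"turn": [0,0,0],"grip": 0},
    {"linear": [0.138,0.608,-0.2],"turn": [0,0,0],"grip": 0},
    {"linear": [0.138,0.608,-0.32],"turn": [0,0,0],"grip": 0},
    {"linear": [0.138,0.608,-0.34],"turn": [0,0,0],"grip": 0},
    {"linear": [0.138,0.608,-0.34],"turn": [0,0,0],"grip": 0},
  ],
)

```text
t: 9.72
eef_pos: [557.7, -40.9, 99.7]
orientation: [[0.232, 0.973, -0.001], [0.973, -0.232, 0.0], [-0.0, -0.001, -1.0]]
ft_force: [0.4, 0.1, -0.2]
width: -0.1
grasp_force: 0.0
```

Emit:
servo_tool(
  series=[
    {"linear": [0,0,-0.01],"turn": [0,0,0],"grip": 0},
    {"linear": [0,0,-0.02],"turn": [0,0,0],"grip": 0},
    {"linear": [0,0,-0.02],"turn": [0,0,0],"grip": 0},
  ],
)

```text
t: 10.1
eef_pos: [558.2, -40.6, 95.4]
orientation: [[0.231, 0.973, 0.001], [0.973, -0.231, 0.0], [0.0, 0.001, -1.0]]
ft_force: [-0.2, 0.9, -0.8]
width: -0.1
grasp_force: 0.0
```

Emit:
servo_tool(
  series=[
    {"linear": [0,0,-0.006],"turn": [0,0,0],"grip": 0},
    {"linear": [0,0,-0.012],"turn": [0,0,0],"grip": 0},
    {"linear": [0,0,-0.012],"turn": [0,0,0],"grip": 0},
  ],
)

```text
t: 10.48
eef_pos: [558.4, -40.9, 94.9]
orientation: [[0.232, 0.973, 0.002], [0.973, -0.232, 0.0], [0.001, 0.002, -1.0]]
ft_force: [-6.0, 0.1, 23.0]
width: -0.1
grasp_force: 11.2
```

Emit:
servo_tool(
  series=[
    {"linear": [0,0,0.005],"turn": [0,0,0],"grip": 0},
    {"linear": [0,0,0.005],"turn": [0,0,0],"grip": 0},
    {"linear": [0,0,0.005],"turn": [0,0,0],"grip": 0},
  ],
)

```text
t: 10.85
eef_pos: [558.3, -40.8, 95.0]
orientation: [[0.231, 0.973, 0.001], [0.973, -0.231, 0.0], [0.001, 0.001, -1.0]]
ft_force: [-3.3, 1.2, 11.8]
width: -0.2
grasp_force: 6.6
```

```bash
python3 -c "
from h import *
for i in range(3):
  optics.get_image('top'); o=readout.get_obs();print(o['eef_pos'],o['ft_force'])
print(job.close_job())"
```

```text
[558.39003799 -40.72474453  95.06028365] [-2.31271554  1.29606651 13.07701121]
[558.3375991  -40.76252396  95.04213882] [-2.40702185  0.84248617 13.65104695]
[558.35376247 -40.7278998   95.01335875] [-2.04162829  0.58917065 12.12761169]
the job is handed in; nothing more can be done
None
```

I pushed the wedge under the short foot until the push force reached 7 N, then handed the job in while pressing the corner with about 12–13 N (it briefly peaked at 23 N); the corner held at 95 mm without rocking, and the grinder showed no shift in the last picture, taken before the press, though the judge's verdict was not shown.

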